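Stand the fallen oil tin back up in the deli's display row

ROBOT

A 7-joint arm with a two-finger parallel gripper is mounted at the origin on the work surface. World frame = base frame: x ahead of the robot, y to its left, z up, the work surface at z = 0. Lengths are in m, angles in degrees, forces in N, time in s.
With the tool pointing down it reaches from about 0.4 to 0.875 m from the base axis. Payload 6.5 kg.
Tool frame: the origin (TCP) lies on the centre line of the jaws, within the pads' length; the fingertips stand 14 mm ahead of it and the grasp point (between the pads) lies 5 mm behind it; z points along the fingers, y is the line along which they close (so a half turn about z gives the same grasp; the last joint's range is limited). The gripper opens to 88 mm and grips with 3 to 60 N. Pads are 18 mm wide; open, the fingers measure 123 mm over their backs; the gripper's body (75 mm by 187 mm) begins 45 mm behind the grasp point.
Start: joints at [-74.84, 30.733, -0.252, 88.115, 0.149, 61.152, -4.079], TCP at [0.211, 0.615, 0.221] pointing down, gripper open.
Joint ranges: [-154.64, 154.64], [-21.42, 123.67], [-72.66, 72.17], [13.99, 137.28], [-74.86, 254.86], [10.95, 109.41], [-158.01, 158.01]. Speed limits (degrees/s): [136.94, 136.94, 180, 180, 180, 180, 180].

INTERFACE

Orientations are given as a 3x3 rotation matrix whose columns are the frame's x, y, z axes.
In Python, from bench import bot gives the robot as it stands. The module is installed in compiled form; this text tells all that it offers.
- The arm moves only by the tool carry_out, never from a script. Its argument "motion" is one flat list of numbers, 5 for each row, row after row: the gripper's target within -1 to 1 (fully open at 1, half-way at 0, shut at -1), then the shift along the tool's x, y, z scaled (see below), then the turn about the tool's z scaled (see below). A call has 1 to 20 rows; each row is the pose to reach, as a shift and turn from the pose commanded when the call began, along the tool's axes at that moment, turning the shorter way round; what a row does not reach only later rows make up. The controller multiplies each number of a shift by 0.15 m and each number of a turn by pi rad. A row lasts 1/8 s, in which the tool goes at most 62.5 mm and 10.7 degrees, less where a joint would pass 70% of its speed; a pose out of reach is approached as far as the arm can. A call with a number of a shift or a turn outside -1 to 1 is refused whole. A call with a gripper value outside its range is refused whole. The fingers move at their own pace and stop on an object; "grip_force" is the grip in N (left out, the last holds). Time passes only in rows, so rows that repeat a pose let the fingers close. It gives the time, the measured TCP pose, the force, the opening and the grip force at its end, in the units of the state.
- bot.read_state(): the state, without advancing time (a new reading comes with each control period).
- bot.read_camera(name): name is "side" or "top" or "wrist"; returns the picture (420x560x3 uint8, red, green, blue); there is no depth.
- bot.calibration(name): a dict with "mtx" (3x3 intrinsics, pixels), "k1" (the pictures are not rectified: a ray, as slopes to the right and down, at radius r is drawn at 1 + k1 r^2 times it, then the intrinsics apply), "R" (3x3) and "t" (3): a world point X has camera coordinates R X + t; the wrist camera has in their place "hand_eye" (4x4, takes a point from camera to tool coordinates, whose origin is the TCP and whose axes are the flange's). Camera axes: x right, y down, z forward; pixel columns grow to the right and rows downward; lengths in m; the calibration is good to about 2 mm. A picture is of the moment at which its call begins: read the wrist's pose just before it. calibration takes no time and is no camera call.
- bot.finish_job(): hands the job in; it is judged then, once.
The state is a dict: "time_s": time; "joint_pos": joint angles; "qd": joint speeds; "joint_torque": joint torques, N m; "tcp_pos": TCP position; "tool_rot": TCP orientation; "contact_force": force on the tool from outside, world axes, zero at the start; "ft_torque": the same for the moment, N m; "grip_width": finger opening in m; "grasp_force": force on a finger pad.
Only numpy, scipy, OpenCV 4.12 (cv2) and the standard library are available. Lean on these libraries where they do the work, as an engineer would, in place of code of your own. Each camera call takes 0.05 s, during which the arm holds its last target. There are 200 camera calls.

TASK

One oil tin in the row on the wooden display board has fallen onto its side. Stand it upright again on the board, cap up, in line with the row and roughly midway between the small tin and the jar that stand on either side of it. Set it down rather than dropping it, and leave those two neighbours standing where they are.

Things in the scene. Friction and masses are not known exactly. Their poses are not given: they have to be found in the camera images.
- tin: Fallen square metal oil tin, paper band: body 56 x 56 x 116 mm plus a black cap 14 mm tall, 26 mm wide; 0.25 to 0.5 kg, centre of mass near mid-body. Origin: centre of its foot; z runs foot to cap, x and y square to its sides. It starts lying flat on one side on the board between the neighbours, along the row within 12 degrees, cap towards the board's +y, x level and across the row.
- board: Flat fixed wooden display board 150 mm wide (its x), 640 mm long (its y, the direction of the row), 15 mm thick, no rims. Origin at the centre of its underside, on the counter; its top is 15 mm above. The row runs along its centreline (x = 0 of the board). It may be turned by up to about 14 degrees.
- small_tin: Neighbour: standing square tin of the same make but small, 56 x 56 mm, body 70 mm tall, 84 mm with cap, loose. Origin at the centre of its underside, z up. Stands on the board some 180 to 210 mm from the board's centre, on one side of the fallen tin (either side).
- jar: Neighbour: standing amber glass jar, 66 mm diameter, 82 mm tall with steel lid, loose. Origin at the centre of its underside, z up. Stands on the board some 180 to 210 mm from the board's centre, on the other side of the fallen tin.
Things that resemble listed ones, but are neither listed nor needed, are in the scene too. What is shaped like the tin but yellow is not meant.

How it is judged (in metres and radians):
At the end, for the whole second after the job is handed in: The tin stands cap up (within 10 degrees), at rest on the board, its centre within 30 mm of the centreline, between small tin and jar and 140 to 270 mm from each, centre to centre; both of those stand (within 10 degrees) less than 20 mm from where they were (angle between each of tin, small_tin, jar's own z axis and vertical below 0.17 rad and x of tin in the frame of board between -0.03 and 0.03 m and z of tin in the frame of board between 0.01 and 0.02 m and y of tin in the frame of board between -0.2 and 0.2 m and horizontal distance between tin and small_tin between 0.14 and 0.27 m and horizontal distance between tin and jar between 0.14 and 0.27 m and linear speed of tin below 0.02 m/s and distance of each of small_tin, jar from where it was at the start of the episode below 0.02 m); the robot touches nothing.
It fails at once if a neighbour (small tin or jar) is tipped by more than 30 degrees (angle between any of small_tin, jar's own z axis and vertical above 0.52 rad).
It fails at once if the tin is let go in the air, its foot's centre more than 60 mm above the board's top (z of tin in the frame of board above 0.075 m and contact force between tin and the arm below 0.05 N and contact force between tin and the fingers below 0.05 N).
It also fails if it takes over 35 s, if anything falls off the work surface, if the arm or the gripper's body presses on something with over 40 N, if the wrist force passes 120 N, or if a joint passes its speed limit or range.

## Working session

There is one attempt and no reset: what is moved stays moved. The work goes in short steps, Python scripts to look and compute and a tool call to move; the robot and the scene stay as the last step left them, time stands still between calls to the robot, and variables do not carry over. Pictures are saved under pics/ and viewed, at most 10 in all, crops included, and the job is handed in when it is done.

Besides the shell and the picture viewer there is one more tool, called after ">>>" in YAML: its name, and indented under it one key for each argument. carry_out: Moves the arm, as the interface text tells. Shifts and turns lie within -1 to 1; 1 stands for 0.15 m of shift or pi rad of turn. Its arguments: {"type":"object","properties":{"motion":{"type":"array"},"grip_force":{"type":"number"}},"required":["motion"]}

```bash
mkdir -p pics; python3 - <<'E'
from bench import bot
import cv2,numpy as np
for n in("top","side"):
    cv2.imwrite(f"pics/{n}0.png",bot.read_camera(n)[:,:,::-1])
    c=bot.calibration(n);print(n,np.round(c["mtx"],1).tolist(),c["k1"],np.round(c["R"],3).tolist(),np.round(c["t"],3))
c=bot.calibration("wrist");print({k:np.round(v,3).tolist() for k,v in c.items()})
s=bot.read_state();print(s["time_s"],np.round(s["tool_rot"],3).tolist(),s["tcp_pos"])
E
```

```text
top [[379.6, 0.0, 277.7], [0.0, 379.6, 201.8], [0.0, 0.0, 1.0]] -0.04689225175616469 [[0.027, -1.0, -0.016], [-0.984, -0.024, -0.179], [0.179, 0.02, -0.984]] [0.014 0.514 0.649]
side [[434.1, 0.0, 279.4], [0.0, 434.1, 212.3], [0.0, 0.0, 1.0]] -0.09939855955578926 [[0.964, -0.266, 0.009], [-0.189, -0.709, -0.679], [0.187, 0.653, -0.734]] [-0.468  0.162  0.752]
{'mtx': [[352.068, 0.0, 283.814], [0.0, 352.068, 202.821], [0.0, 0.0, 1.0]], 'k1': -0.028, 'hand_eye': [[0.0, -0.964, -0.267, 0.069], [1.0, 0.0, 0.0, -0.0], [-0.0, -0.267, 0.964, -0.163], [0.0, 0.0, 0.0, 1.0]]}
0.1 [[-0.946, 0.325, -0.0], [0.325, 0.946, -0.001], [-0.0, -0.002, -1.0]] [0.21092175 0.61422197 0.22012761]
```

View pics/top0.png

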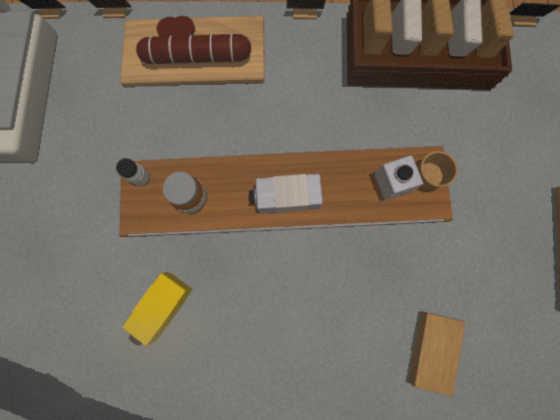

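View pics/side0.png

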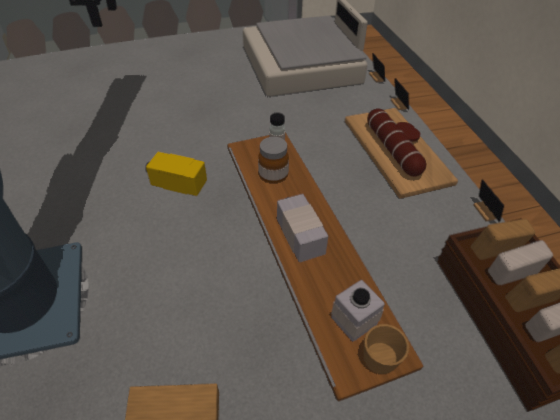

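Top view: the board spans (120,160)–(450,220). Tin-like candidates are:
- the white tin lying at (288,193), cap at left (254,196)
- the yellow tin at (157,308), excluded by its colour
- the standing small tin at (400,177)

The jar is at (185,190). The shaker (130,170) and bowl (437,170) are not needed. The white lying tin fits the description, so I'll confirm it in a crop and measure.

```bash
cat > h.py <<'E'
from bench import bot
import cv2,numpy as np
def ray(n,uv,z):
    """pixels -> world points on plane height z"""
    c=bot.calibration(n);K=np.array(c["mtx"]);R=np.array(c["R"]);t=np.array(c["t"])
    p=cv2.undistortPoints(np.array(uv,float).reshape(-1,1,2),K,np.array([c["k1"],0,0,0,0.]))[:,0]
    d=np.c_[p,np.ones(len(p))]@R; C=-R.T@t
    return C+d*((z-C[2])/d[:,2])[:,None]
E
python3 - <<'E'
from h import *
im=cv2.imread("pics/top0.png")
crop=cv2.resize(im[150:235,160:440],None,fx=2.85,fy=2.85,interpolation=cv2.INTER_CUBIC)
cv2.imwrite("pics/crop0.png",crop)
h=cv2.cvtColor(im,cv2.COLOR_BGR2HSV)
wood=((h[...,0]<20)&(h[...,1]>110)).astype(np.uint8);wood[:120]=0;wood[260:]=0
wood=cv2.morphologyEx(wood,cv2.MORPH_CLOSE,np.ones((45,45)))
c=max(cv2.findContours(wood,0,2)[0],key=cv2.contourArea)
b=cv2.boxPoints(cv2.minAreaRect(c));print("board px",b.round(1).tolist());print(ray("top",b,.015).round(3).tolist())
m=((h[...,1]<80)&(h[...,2]>120)).astype(np.uint8)
m[:,:]*=0; m[150:220,240:430]=((h[...,1]<90)&(h[...,2]>120))[150:220,240:430]
for c in cv2.findContours(m,0,2)[0]:
    if cv2.contourArea(c)>150:
        r=cv2.minAreaRect(c);print(r);print(ray("top",cv2.boxPoints(r),.071).round(3).tolist(), cv2.boxPoints(r).round(0).tolist())
E
```

```text
board px [[116.5999984741211, 161.0], [455.0, 145.1999969482422], [458.5, 219.60000610351562], [120.0, 235.3000030517578]]
[[0.593, 0.351, 0.015], [0.641, -0.319, 0.015], [0.493, -0.317, 0.015], [0.446, 0.328, 0.015]]
((288.0138244628906, 190.66554260253906), (32.221649169921875, 66.6855239868164), 85.2363510131836)
[[0.552, 0.072, 0.071], [0.565, -0.047, 0.071], [0.507, -0.052, 0.071], [0.494, 0.065, 0.071]] [[253.0, 177.0], [320.0, 172.0], [323.0, 204.0], [256.0, 209.0]]
((402.70489501953125, 173.55606079101562), (32.05182647705078, 30.570232391357422), 69.775146484375)
[[0.583, -0.16, 0.071], [0.604, -0.213, 0.071], [0.548, -0.23, 0.071], [0.528, -0.178, 0.071]] [[383.0, 164.0], [412.0, 153.0], [423.0, 183.0], [394.0, 194.0]]
```

View pics/crop0.png

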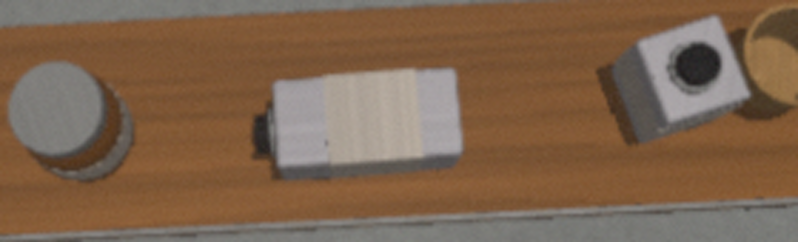

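The crop confirms it: a white tin with a paper band, black cap at crop (262,133). Its top-face corners are at (273,81), (456,69), (461,154) and (278,167). The jar lid is at (57,107) and the small tin's cap at (696,64).

```bash
python3 - <<'E'
from h import *
f=lambda l:np.array(l)/2.85+[160,150]-.3
T=ray("top",f([(273,81),(456,69),(461,154),(278,167)]),.071);print(T.round(3).tolist())
cap=(T[0]+T[3])/2;ft=(T[1]+T[2])/2;u=(cap-ft)[:2];L=np.linalg.norm(u);u/=L
print("len",L,"widths",np.linalg.norm(T[0]-T[3]),np.linalg.norm(T[1]-T[2]),"u",u)
j=ray("top",f([(57,107)]),.097)[0];s=ray("top",f([(696,64)]),.099)[0];print("jar",j,"small",s,"mid",(j+s)/2,np.linalg.norm((j-s)[:2]))
B=ray("top",[(120,161),(444,148),(451,220),(120.5,235)],.015);print("board",B.round(3).tolist(),B.mean(0))
r=u; g=ft[:2]+u*.096;print("foot",ft,"grip",g)
st=bot.read_state();R=np.array(st["tool_rot"]);p=np.array(st["tcp_pos"])
print("tool x heading",np.degrees(np.arctan2(R[1,0],R[0,0])),"u heading",np.degrees(np.arctan2(u[1],u[0])))
e=np.r_[g,.15]-p;print("shift tool",R.T@e, (R.T@e)/.15)
E
```

```text
[[0.551, 0.068, 0.071], [0.561, -0.047, 0.071], [0.507, -0.05, 0.071], [0.496, 0.063, 0.071]]
len 0.11432041413495093 widths 0.05485063715466639 0.05423151114259234 u [-0.09351611  0.99561777]
jar [0.52519214 0.19598856 0.097     ] small [ 0.5604683  -0.18869759  0.099     ] mid [0.54283022 0.00364549 0.098     ] 0.38630018618535933
board [[0.593, 0.344, 0.015], [0.635, -0.297, 0.015], [0.492, -0.303, 0.015], [0.447, 0.328, 0.015]] [0.54160823 0.01787289 0.015     ]
foot [ 0.53403793 -0.04838439  0.071     ] grip [0.52506039 0.04719491]
tool x heading 161.05495804834914 u heading 95.36591922855251
shift tool [-0.48120536 -0.43421398  0.07085384] [-3.20803574 -2.89475988  0.47235894]
```

>>> carry_out:
  motion: [1,-0.25,-0.225,0,0,1,-0.5,-0.45,0,0,1,-0.75,-0.675,0,0,1,-1,-0.9,0,0]
  grip_force: 8

```text
time_s: 0.6
tcp_pos: [0.3097, 0.4366, 0.2207]
tool_rot: [[-0.946, 0.325, -0.0], [0.325, 0.946, -0.0], [-0.0, -0.001, -1.0]]
contact_force: [0.9, -0.3, 0.4]
grip_width: 0.0882
grasp_force: 0.0
```

>>> carry_out:
  motion: [1,-0.25,-0.225,0,0,1,-0.5,-0.45,0,0,1,-0.75,-0.675,0,0,1,-1,-0.9,0,0]

```text
time_s: 1.1
tcp_pos: [0.4076, 0.2603, 0.2208]
tool_rot: [[-0.946, 0.325, -0.0], [0.325, 0.946, -0.0], [0.0, -0.0, -1.0]]
contact_force: [1.2, 0.8, 0.5]
grip_width: 0.0881
grasp_force: 0.0
```

>>> carry_out:
  motion: [1,-0.25,-0.225,0,0.05,1,-0.5,-0.45,0,0.1,1,-0.75,-0.675,0,0.15,1,-1,-0.9,0,0.2,1,-1,-0.9,0,0.25,1,-1,-0.9,0,0.3,1,-1,-0.9,0,0.365,1,-1,-0.9,0,0.365,1,-1,-0.9,0,0.365]

```text
time_s: 2.22
tcp_pos: [0.505, 0.0856, 0.2208]
tool_rot: [[-0.097, 0.995, -0.0], [0.995, 0.097, -0.0], [-0.0, -0.0, -1.0]]
contact_force: [-0.3, 0.4, 0.0]
grip_width: 0.0884
grasp_force: 0.0
```

```bash
python3 - <<'E'
from h import *
st=bot.read_state();R=np.array(st["tool_rot"]);p=np.array(st["tcp_pos"])
im=bot.read_camera("wrist");cv2.imwrite("pics/w1.png",im[:,:,::-1])
print(st["time_s"],p,R.round(3).tolist(),np.degrees(np.arctan2(R[1,0],R[0,0])),np.round(st["joint_pos"],0),st["contact_force"])
e=np.r_[.525,.047,.12]-p;print((R.T@e)/.15)
E
```

```text
2.225 [0.5050075  0.08563515 0.2207863 ] [[-0.097, 0.995, -0.0], [0.995, 0.097, -0.0], [-0.0, -0.0, -1.0]] 95.54542430110496 [-35.  18.  25. 110.  -9.  54.  -0.] [-0.32876448  0.40645598  0.01169414]
[-0.26916144  0.10801114  0.6719022 ]
```

View pics/w1.png

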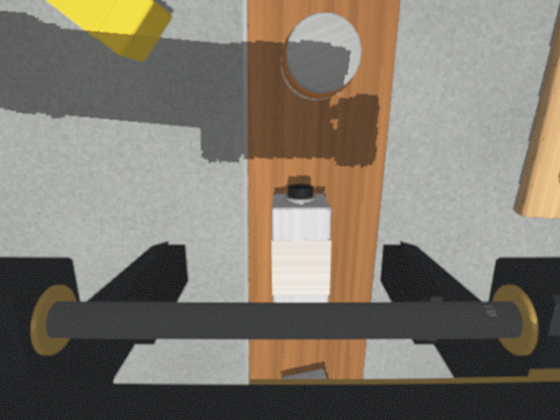

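Wrist view: the tin lies straight along the image. Its top-face cap end runs from about (273,206) to (329,207), and the band edge is at row 240. I'll check this against the top-view estimate.

```bash
python3 - <<'E'
from h import *
st=bot.read_state();R=np.array(st["tool_rot"]);p=np.array(st["tcp_pos"]);c=bot.calibration("wrist");H=np.array(c["hand_eye"])
q=cv2.undistortPoints(np.array([(273,206),(329,207),(272,294),(330,294)],float).reshape(-1,1,2),np.array(c["mtx"]),np.array([c["k1"],0,0,0,0.]))[:,0]
d=np.c_[q,np.ones(4)]@(R@H[:3,:3]).T;C=p+R@H[:3,3]
P=C+d*((.071-C[2])/d[:,2])[:,None];print(P.round(4).tolist())
m=(P[0]+P[1])/2;u=np.array([-.094,.996]);print("cap mid",m,"width",np.linalg.norm(P[0]-P[1]));print((P[2]+P[3])/2)
g=m[:2]-u*.019;e=np.r_[g,.038]-p;print("grip",g,R.T@e/.15)
E
```

```text
[[0.4963, 0.0635, 0.071], [0.548, 0.0675, 0.071], [0.5034, -0.0274, 0.071], [0.5609, -0.0219, 0.071]]
cap mid [0.52215619 0.06548283 0.071     ] width 0.051832451448331054
[ 0.53210106 -0.02466428  0.071     ]
grip [0.52394219 0.04655883] [-0.27105876  0.10046101  1.21879444]
```

>>> carry_out:
  motion: [1,-0.14,0.05,0.25,0,1,-0.27,0.1,0.5,0,1,-0.27,0.1,0.5,0]

```text
time_s: 2.65
tcp_pos: [0.5223, 0.0449, 0.144]
tool_rot: [[-0.092, 0.996, -0.005], [0.996, 0.092, -0.002], [-0.001, -0.005, -1.0]]
contact_force: [-0.2, 0.4, 0.2]
grip_width: 0.0879
grasp_force: 0.0
```

>>> carry_out:
  motion: [1,0,0,0.25,0,1,0,0,0.5,0,1,0,0,0.65,0,1,0,0,0.72,0,1,0,0,0.72,0]

```text
time_s: 3.28
tcp_pos: [0.5243, 0.0473, 0.0385]
tool_rot: [[-0.094, 0.996, 0.0], [0.996, 0.094, 0.001], [0.001, 0.0, -1.0]]
contact_force: [-0.0, -0.3, -0.5]
grip_width: 0.088
grasp_force: 0.0
```

>>> carry_out:
  motion: [-1,0,0,0,0,-1,0,0,0,0,-1,0,0,0,0,-1,0,0,0,0,-1,0,0,0,0,-1,0,0,0,0]
  grip_force: 10

```text
time_s: 4.03
tcp_pos: [0.5244, 0.0468, 0.0383]
tool_rot: [[-0.093, 0.996, 0.001], [0.996, 0.093, 0.0], [0.0, 0.001, -1.0]]
contact_force: [-0.3, 0.8, 5.3]
grip_width: 0.0566
grasp_force: 10.0
```

>>> carry_out:
  motion: [-1,-0.01,-0.04,0,0,-1,-0.03,-0.085,0,0,-1,-0.05,-0.125,0,0,-1,-0.07,-0.16,0,0,-1,-0.095,-0.2,0,0,-1,-0.12,-0.235,0,0,-1,-0.15,-0.265,0,0,-1,-0.18,-0.3,0,0,-1,-0.21,-0.325,0,0,-1,-0.245,-0.355,0,0,-1,-0.28,-0.38,0,0,-1,-0.32,-0.4,0,0]

```text
time_s: 5.52
tcp_pos: [0.4686, -0.0052, 0.0383]
tool_rot: [[-0.095, 0.995, 0.0], [0.995, 0.095, 0.002], [0.002, 0.001, -1.0]]
contact_force: [3.1, 7.0, 7.4]
grip_width: 0.0563
grasp_force: 10.0
```

```bash
python3 - <<'E'
from h import *
a=bot.read_camera("side")[60:400,160:460,::-1];b=bot.read_camera("top")[120:260,150:450,::-1]
cv2.imwrite("pics/m1.png",np.vstack([a,b])); print(bot.read_state()["time_s"])
E
```

```text
5.625
```

View pics/m1.png

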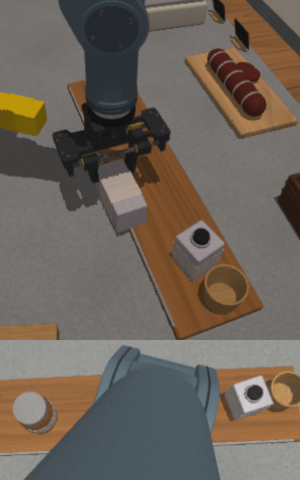

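I mis-ordered the columns: the lift values went into the tool's y, so the tin slid sideways, still gripped and still flat (side crop, tin at about (122,195)). The neighbours haven't been touched. I'll slide it back first.

>>> carry_out:
  motion: [-1,0.02,0.05,0,0,-1,0.06,0.1,0,0,-1,0.1,0.15,0,0,-1,0.14,0.2,0,0,-1,0.18,0.25,0,0,-1,0.22,0.3,0,0,-1,0.26,0.35,0,0,-1,0.32,0.4,0,0,-1,0.32,0.4,0,0]

```text
time_s: 6.75
tcp_pos: [0.5249, 0.0484, 0.0379]
tool_rot: [[-0.095, 0.995, 0.001], [0.995, 0.095, 0.001], [0.001, 0.001, -1.0]]
contact_force: [0.7, 0.6, -2.1]
grip_width: 0.0563
grasp_force: 10.0
```

```bash
python3 - <<'E'
from h import *
a=bot.read_camera("side")[130:330,220:420,::-1]
cv2.imwrite("pics/m2.png",cv2.resize(a,None,fx=2.5,fy=2.5)); s=bot.read_state();print(s["time_s"],s["contact_force"],s["tcp_pos"])
E
```

```text
6.8 [-0.26270145 -0.05891775 -1.91257537] [0.52439605 0.04759314 0.03790026]
```

View pics/m2.png

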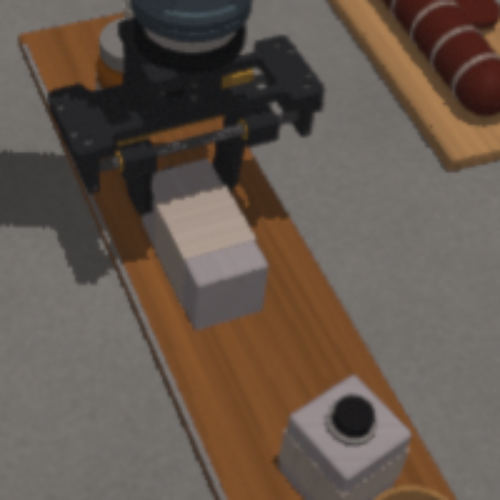

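The tin is back flat on the board, gripped at the cap end (grip at about (185,180), foot at (230,290) in the crop), and the small tin still stands. Next is the tipping arc with the columns in the right order.

>>> carry_out:
  motion: [-1,-0.01,0,-0.04,0,-1,-0.03,0,-0.085,0,-1,-0.05,0,-0.125,0,-1,-0.07,0,-0.16,0,-1,-0.095,0,-0.2,0,-1,-0.12,0,-0.235,0,-1,-0.15,0,-0.265,0,-1,-0.18,0,-0.3,0,-1,-0.21,0,-0.325,0,-1,-0.245,0,-0.355,0,-1,-0.28,0,-0.38,0,-1,-0.32,0,-0.4,0]

```text
time_s: 8.3
tcp_pos: [0.5284, -0.0015, 0.0982]
tool_rot: [[-0.093, 0.996, 0.0], [0.996, 0.093, -0.0], [-0.0, 0.0, -1.0]]
contact_force: [-0.3, -0.4, -3.9]
grip_width: 0.0556
grasp_force: 10.0
```

```bash
python3 - <<'E'
from h import *
a=bot.read_camera("side")[130:330,220:420,::-1]
cv2.imwrite("pics/m3.png",cv2.resize(a,None,fx=2.5,fy=2.5)); s=bot.read_state();print(s["time_s"],s["contact_force"],s["tcp_pos"])
E
```

```text
8.35 [ 0.48996397 -0.67402078 -3.34693537] [ 0.52870492 -0.00267289  0.09851689]
```

View pics/m3.png

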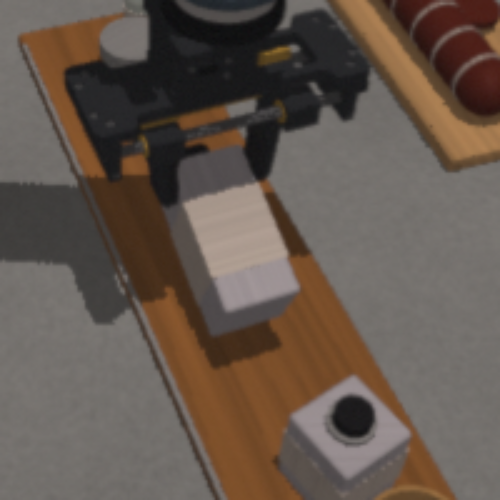

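The tin is carried with a partial tilt: friction in the pads is holding it, with its full weight of about 3.5 N on the wrist. I'll ease the grip so it swings down while still low.

>>> carry_out:
  motion: [-1,0,0,0,0,-1,0,0,0,0,-1,0,0,0,0,-1,0,0,0,0]
  grip_force: 5

```text
time_s: 8.85
tcp_pos: [0.5284, -0.0007, 0.098]
tool_rot: [[-0.094, 0.996, -0.0], [0.996, 0.094, 0.0], [0.0, -0.0, -1.0]]
contact_force: [-1.2, 1.4, 2.5]
grip_width: 0.0561
grasp_force: 5.0
```

```bash
python3 - <<'E'
from h import *
a=bot.read_camera("side")[130:330,220:420,::-1]
cv2.imwrite("pics/m4.png",cv2.resize(a,None,fx=2.5,fy=2.5)); s=bot.read_state();print(s["time_s"],s["contact_force"],s["ft_torque"],s["tcp_pos"],s["grasp_force"])
E
```

```text
8.9 [-1.58937763  1.16087433  1.87539029] [ 0.26233545  0.43130558 -0.05272897] [ 0.52836732 -0.00079855  0.09803027] 5.001279346834053
```

View pics/m4.png

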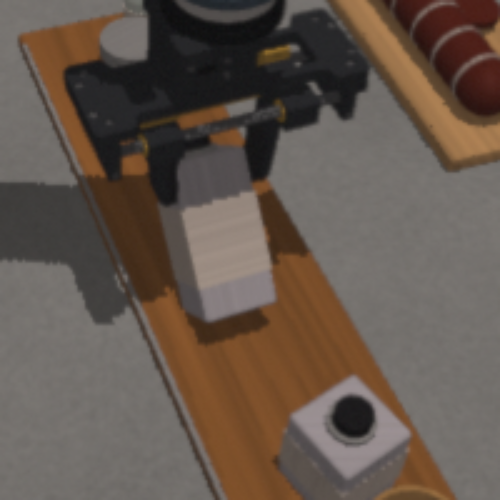

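Tilt has increased and the foot's edge now rests on the board (force is up). I'll continue along the rest of the arc.

>>> carry_out:
  motion: [-1,-0.04,0,-0.035,0,-1,-0.08,0,-0.055,0,-1,-0.12,0,-0.07,0,-1,-0.16,0,-0.08,0,-1,-0.205,0,-0.09,0,-1,-0.25,0,-0.095,0,-1,-0.29,0,-0.1,0,-1,-0.335,0,-0.1,0,-1,-0.38,0,-0.1,0,-1,-0.42,0,-0.095,0,-1,-0.46,0,-0.09,0,-1,-0.46,0,-0.09,0]

```text
time_s: 10.4
tcp_pos: [0.5347, -0.0705, 0.1114]
tool_rot: [[-0.092, 0.996, -0.0], [0.996, 0.092, -0.0], [-0.0, -0.0, -1.0]]
contact_force: [0.3, -0.0, -2.8]
grip_width: 0.056
grasp_force: 5.0
```

```bash
python3 - <<'E'
from h import *
a=bot.read_camera("side")[130:370,220:420,::-1]
cv2.imwrite("pics/m5.png",cv2.resize(a,None,fx=2.5,fy=2.5)); s=bot.read_state();print(s["time_s"],s["contact_force"],s["ft_torque"],s["tcp_pos"],s["grasp_force"])
E
```

```text
10.45 [-0.20191343  1.09349708 -3.29171564] [-0.06757667  0.06639642 -0.0235432 ] [ 0.53476856 -0.07004325  0.11137988] 5.0000184532109415
```

View pics/m5.png

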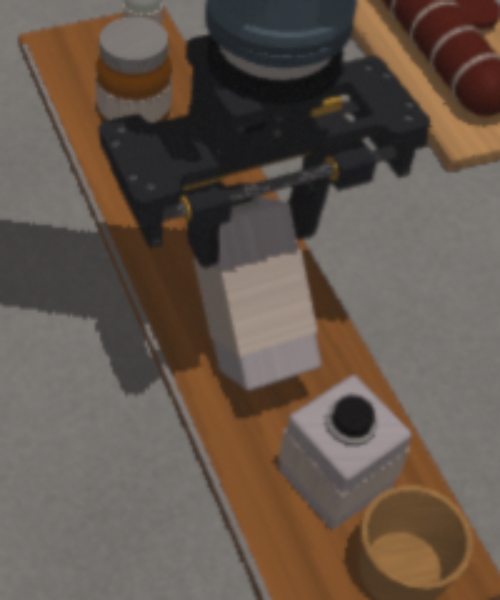

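The tin is still tilted, hanging clear of the board at about crop (265,300), with its foot near the small tin. I'll carry it back towards the middle, slightly higher, then loosen the grip so gravity finishes the swing.

>>> carry_out:
  motion: [-1,0.05,0,-0.04,0,-1,0.1,0,-0.06,0,-1,0.16,0,-0.06,0,-1,0.22,0,-0.06,0,-1,0.28,0,-0.06,0,-1,0.34,0,-0.06,0,-1,0.4,0,-0.06,0,-1,0.45,0,-0.06,0,-1,0.45,0,-0.06,0]

```text
time_s: 11.58
tcp_pos: [0.5285, -0.0019, 0.1204]
tool_rot: [[-0.094, 0.996, -0.0], [0.996, 0.094, 0.0], [0.0, 0.0, -1.0]]
contact_force: [-0.3, 0.4, -3.6]
grip_width: 0.0561
grasp_force: 5.0
```

>>> carry_out:
  motion: [-1,0,0,0,0,-1,0,0,0,0,-1,0,0,0,0,-1,0,0,0,0,-1,0,0,0,0,-1,0,0,0,0]
  grip_force: 3.7

```text
time_s: 12.32
tcp_pos: [0.5285, -0.0026, 0.1204]
tool_rot: [[-0.093, 0.996, 0.0], [0.996, 0.093, -0.0], [-0.0, 0.0, -1.0]]
contact_force: [0.3, 0.8, -2.9]
grip_width: 0.0556
grasp_force: 3.7
```

```bash
cat > seg.py <<'E'
from h import *
im=bot.read_camera("side")[:,:,::-1].copy();np.save("side.npy",im)
h=cv2.cvtColor(im,cv2.COLOR_BGR2HSV)
# paper band: beige; metal: bluish white
b=((h[...,0]<25)&(h[...,1]>18)&(h[...,1]<90)&(h[...,2]>105)).astype(np.uint8);b[:, :220]=0;b[:,400:]=0;b[:150]=0;b[310:]=0
b=cv2.morphologyEx(b,cv2.MORPH_OPEN,np.ones((3,3)))
cs=sorted(cv2.findContours(b,0,2)[0],key=cv2.contourArea)[-2:]
for c in cs: print("band",cv2.contourArea(c),cv2.approxPolyDP(c,3,True)[:,0].tolist())
s=bot.read_state();print(s["time_s"],np.round(s["contact_force"],2),np.round(s["ft_torque"],3),s["tcp_pos"],s["grasp_force"],s["grip_width"])
E
python3 seg.py
```

```text
band 1004.5 [[323, 199], [293, 207], [300, 238], [328, 231]]
12.375 [ 0.52 -0.17 -3.59] [-0.089  0.055  0.027] [ 0.52851437 -0.00265884  0.12043675] 3.7001037901063683 0.055881295893871745
```

```bash
cat > tilt.py <<'E'
import sys,json
from h import *
# midpoints (upper, lower) of the band's visible face, cast onto the vertical mid-plane through the grip
def tilt(px):
    s=bot.read_state();R=np.array(s["tool_rot"]);p=np.array(s["tcp_pos"]);n=R[:,1]
    c=bot.calibration("side");Rc=np.array(c["R"]);C=-Rc.T@np.array(c["t"])
    q=cv2.undistortPoints(np.array(px,float).reshape(-1,1,2),np.array(c["mtx"]),np.array([c["k1"],0,0,0,0.]))[:,0]
    d=np.c_[q,np.ones(2)]@Rc.T.T
    P=C+d*(((p-C)@n)/(d@n))[:,None]
    v=P[0]-P[1];print(P.round(3).tolist(),"len",np.linalg.norm(v),"elev",np.degrees(np.arctan2(v[2],v[:2]@R[:2,0])))
tilt(json.loads(sys.argv[1]))
E
python3 tilt.py '[[308,203],[314,234.5]]'
```

```text
[[0.53, -0.018, 0.134], [0.533, -0.051, 0.087]] len 0.05719663757420161 elev 54.53346939932031
```

The band length comes out at 57 mm as it should, and the tilt is 54°. I'll move towards the jar side with an abrupt stop, get low, and ease to minimum grip. Then I'll drag the foot edge on the board towards the small tin to complete the rotation.

>>> carry_out:
  motion: [-1,0.05,0,0,0,-1,0.15,0,0.02,0,-1,0.3,0,0.04,0,-1,0.35,0,0.06,0,-1,0.35,0,0.06,0,-1,0.35,0,0.06,0]

```text
time_s: 13.12
tcp_pos: [0.5237, 0.0488, 0.1115]
tool_rot: [[-0.092, 0.996, 0.0], [0.996, 0.092, -0.001], [-0.001, 0.0, -1.0]]
contact_force: [0.7, -0.4, -3.5]
grip_width: 0.0557
grasp_force: 3.7
```

>>> carry_out:
  motion: [-1,0,0,0,0,-1,0,0,0,0,-1,0,0,0,0,-1,0,0,0,0]
  grip_force: 3

```text
time_s: 13.62
tcp_pos: [0.5237, 0.0496, 0.1114]
tool_rot: [[-0.093, 0.996, 0.0], [0.996, 0.093, 0.0], [0.0, 0.0, -1.0]]
contact_force: [0.1, 0.1, -3.7]
grip_width: 0.0557
grasp_force: 3.0
```

```bash
python3 seg.py
```

```text
band 770.0 [[310, 186], [282, 192], [286, 219], [313, 212]]
13.675 [-0.27  0.85 -3.06] [-0.014  0.047  0.033] [0.52365588 0.04959989 0.11144672] 2.999979946471285 0.05609331815173079
```

```bash
python3 tilt.py '[[296,189],[299.5,215.5]]'
```

```text
[[0.525, 0.035, 0.119], [0.527, 0.013, 0.071]] len 0.05331498071413074 elev 65.6653351731906
```

Tilt is now 66° and the foot edge is about 1.5 mm above the board. Next I drag it towards the row's middle with light contact.

>>> carry_out:
  motion: [-1,-0.02,0,0.02,0,-1,-0.05,0,0.023,0,-1,-0.08,0,0.023,0,-1,-0.11,0,0.023,0,-1,-0.14,0,0.023,0,-1,-0.17,0,0.023,0,-1,-0.2,0,0.025,0,-1,-0.23,0,0.028,0,-1,-0.26,0,0.031,0,-1,-0.29,0,0.035,0,-1,-0.32,0,0.035,0,-1,-0.32,0,0.035,0]

```text
time_s: 15.18
tcp_pos: [0.5281, 0.0013, 0.1062]
tool_rot: [[-0.092, 0.996, 0.0], [0.996, 0.092, -0.0], [-0.0, 0.0, -1.0]]
contact_force: [-0.2, 0.1, -3.3]
grip_width: 0.0561
grasp_force: 3.0
```

```bash
python3 seg.py
```

```text
band 806.5 [[320, 206], [292, 213], [296, 240], [324, 232]]
15.225 [ 0.27  0.37 -3.62] [-0.059  0.074  0.001] [0.52812795 0.00169055 0.10620108] 2.9999920644331723 0.0562520634665379
```

```bash
python3 tilt.py '[[306,209.5],[310,236]]'
```

```text
[[0.529, -0.012, 0.112], [0.532, -0.037, 0.067]] len 0.051223474926824 elev 61.38749068068642
```

It isn't touching yet, with the full weight still on the wrist; the edge is about 4 mm above the board. I'll back up and drag again a bit lower.

>>> carry_out:
  motion: [-1,0.06,0,0,0,-1,0.12,0,0,0,-1,0.18,0,0,0,-1,0.24,0,0,0,-1,0.3,0,0,0,-1,0.3,0,0.025,0,-1,0.28,0,0.035,0,-1,0.25,0,0.04,0,-1,0.22,0,0.04,0,-1,0.19,0,0.04,0,-1,0.16,0,0.04,0,-1,0.16,0,0.04,0]

```text
time_s: 16.73
tcp_pos: [0.5253, 0.0251, 0.0998]
tool_rot: [[-0.093, 0.996, -0.001], [0.996, 0.092, -0.0], [-0.0, -0.001, -1.0]]
contact_force: [-0.8, -0.6, -1.2]
grip_width: 0.0559
grasp_force: 3.0
```

```bash
python3 seg.py
```

```text
band 577.0 [[314, 202], [286, 208], [288, 229], [314, 223]]
16.775 [-1.37  1.13 -2.2 ] [-0.154  0.26   0.017] [0.52536933 0.02540599 0.0999171 ] 2.998213659666362 0.055746573921080136
```

```bash
python3 tilt.py '[[300,205],[301,226]]'
```

```text
[[0.527, 0.012, 0.099], [0.528, 0.002, 0.053]] len 0.047847949080067564 elev 77.46857571246684
```

The drag works: 77° now. I'll continue, pressing lightly and moving onto the centreline.

>>> carry_out:
  motion: [-1,-0.03,0,0,0,-1,-0.06,0,0.005,0,-1,-0.09,0.02,0.01,0,-1,-0.12,0.04,0.015,0,-1,-0.15,0.06,0.02,0,-1,-0.16,0.08,0.025,0,-1,-0.16,0.09,0.03,0,-1,-0.16,0.09,0.035,0,-1,-0.16,0.09,0.035,0]

```text
time_s: 17.9
tcp_pos: [0.5418, 0.0031, 0.0951]
tool_rot: [[-0.093, 0.996, 0.001], [0.996, 0.093, -0.0], [-0.0, 0.001, -1.0]]
contact_force: [-2.9, -2.3, 4.2]
grip_width: 0.0578
grasp_force: 3.2
```

```bash
python3 seg.py; python3 - <<'E'
from h import *
im=np.load("side.npy");cv2.imwrite("pics/m6.png",cv2.resize(im[130:370,220:420],None,fx=2.5,fy=2.5))
E
```

```text
band 310.0 [[321, 219], [297, 220], [295, 234], [319, 228]]
17.95 [-2.96 -2.25  3.55] [-0.489  0.566 -0.001] [0.54185009 0.00317087 0.09509427] 3.1552050919253816 0.05837353898131208
```

>>> carry_out:
  motion: [-1,0,0,-0.02,0,-1,0,0,-0.04,0,-1,0,0,-0.04,0]

```text
time_s: 18.32
tcp_pos: [0.5418, 0.0035, 0.101]
tool_rot: [[-0.094, 0.996, 0.001], [0.996, 0.094, 0.0], [0.0, 0.001, -1.0]]
contact_force: [-0.7, -0.2, -2.1]
grip_width: 0.056
grasp_force: 3.0
```

```bash
python3 seg.py; python3 - <<'E'
from h import *
im=np.load("side.npy");cv2.imwrite("pics/m7.png",cv2.resize(im[130:370,220:420],None,fx=2.5,fy=2.5))
E
```

```text
band 551.5 [[326, 210], [298, 216], [299, 235], [326, 229]]
18.375 [-0.79 -0.31 -1.81] [-0.061  0.013  0.021] [0.5417981  0.00341419 0.1010165 ] 2.997523365138477 0.05567079666688481
```

View pics/m7.png

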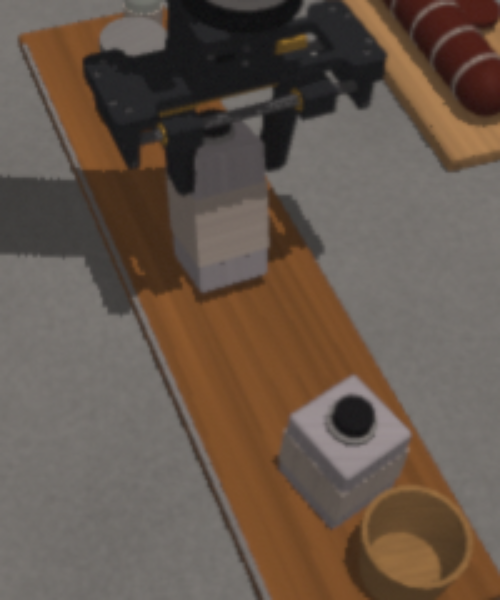

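The tin is almost upright on the board at crop (220,230), grip relaxed at 56 mm, and the neighbours are untouched. That was the last picture, so I continue on numbers.

```bash
python3 tilt.py '[[312,213],[312.5,232]]'
```

```text
[[0.543, -0.008, 0.095], [0.544, -0.017, 0.053]] len 0.043620873803378285 elev 77.92718326123251
```

>>> carry_out:
  motion: [-1,-0.02,0,0.01,0,-1,-0.04,0,0.02,0,-1,-0.06,0,0.03,0,-1,-0.08,0,0.035,0,-1,-0.1,0,0.04,0,-1,-0.1,0,0.045,0,-1,-0.1,0,0.045,0]

```text
time_s: 19.25
tcp_pos: [0.5431, -0.012, 0.0943]
tool_rot: [[-0.093, 0.996, 0.0], [0.996, 0.093, -0.0], [-0.0, 0.0, -1.0]]
contact_force: [-0.2, -2.9, 4.1]
grip_width: 0.0562
grasp_force: 3.0
```

```bash
python3 seg.py; python3 - <<'E'
from h import *
# metal foot/body outline in the side view
im=np.load("side.npy");h=cv2.cvtColor(im,cv2.COLOR_BGR2HSV)
m=((h[...,1]<70)&(h[...,2]>95)).astype(np.uint8);m[:180]=0;m[275:]=0;m[:,:270]=0;m[:,345:]=0
hsv=h
wood=((h[...,0]<20)&(h[...,1]>110))
for r in range(215,262,4):
    x=np.where(~wood[r,275:345])[0]+275; print(r,x.min() if len(x) else None,x.max() if len(x) else None,h[r,308].tolist())
E
```

```text
band 309.0 [[327, 221], [302, 227], [301, 240], [325, 234]]
19.3 [-0.62 -2.19  3.89] [-0.467  0.024 -0.028] [ 0.54312524 -0.01195663  0.09425961] 2.999685815993871 0.05598984954506729
215 289 344 [0, 21, 84]
219 289 344 [12, 37, 89]
223 289 344 [11, 39, 92]
227 289 344 [11, 37, 109]
231 290 344 [12, 40, 114]
235 292 327 [12, 39, 112]
239 294 326 [11, 33, 109]
243 296 325 [165, 16, 97]
247 298 312 [176, 22, 93]
251 275 276 [14, 169, 121]
255 275 278 [13, 169, 128]
259 275 279 [13, 167, 128]
```

```bash
sed -i 's/(h\[...,1\]>18)&(h\[...,1\]<90)&(h\[...,2\]>105)/(h[...,1]>27)\&(h[...,1]<75)\&(h[...,2]>85)/' seg.py; python3 seg.py; python3 - <<'E'
from h import *
s=bot.read_state();im=np.load("side.npy");h=cv2.cvtColor(im,cv2.COLOR_BGR2HSV)
for c in (300,308,318,324): print(c,[tuple(h[r,c].tolist()) for r in range(206,226,2)])
E
```

```text
band 17.5 [[333, 306], [338, 309]]
band 721.0 [[328, 211], [292, 223], [300, 241], [328, 232]]
19.35 [-0.4  -1.85  4.26] [-0.509  0.099  0.002] [ 0.54308702 -0.01188501  0.09426553] 2.9997047246069997 0.05629037311952443
300 [(160, 21, 37), (150, 16, 31), (165, 32, 32), (0, 7, 36), (170, 20, 38), (0, 17, 77), (12, 37, 89), (14, 38, 87), (14, 38, 87), (11, 41, 88)]
308 [(175, 19, 81), (174, 16, 81), (175, 19, 82), (0, 16, 82), (174, 16, 81), (8, 34, 89), (13, 40, 90), (11, 40, 90), (14, 42, 90), (13, 39, 91)]
318 [(174, 16, 82), (170, 19, 82), (174, 16, 81), (0, 18, 83), (13, 40, 90), (14, 37, 89), (11, 39, 91), (11, 39, 92), (11, 39, 91), (12, 40, 109)]
324 [(174, 16, 82), (174, 15, 83), (174, 16, 82), (12, 36, 91), (13, 40, 90), (13, 40, 90), (12, 42, 92), (11, 42, 97), (12, 39, 111), (12, 41, 111)]
```

```bash
python3 tilt.py '[[314,214.3],[314,236.8]]'
```

```text
[[0.544, -0.017, 0.1], [0.544, -0.026, 0.048]] len 0.053286347818631626 elev 80.46498040118234
```

It measures about 80° (±5) standing on the board and pressing at 4 N. That is well inside the 26° stability limit, so it will settle on its foot. I'll let go slowly, then rise clear.

>>> carry_out:
  motion: [0.25,0,0,0,0,0.27,0,0,0,0,0.28,0,0,0,0,0.29,0,0,0,0,0.3,0,0,0,0,0.31,0,0,0,0,0.33,0,0,0,0,0.36,0,0,0,0,0.4,0,0,0,0,0.6,0,0,0,0,1,0,0,0,0,1,0,0,0,0,1,0,0,0,0]

```text
time_s: 20.98
tcp_pos: [0.543, -0.0118, 0.0942]
tool_rot: [[-0.093, 0.996, 0.0], [0.996, 0.093, -0.0], [-0.0, 0.0, -1.0]]
contact_force: [0.4, -0.1, 0.0]
grip_width: 0.088
grasp_force: 0.0
```

```bash
python3 seg.py; cp side.npy s2.npy;python3 - <<'E'
from h import *
c=bot.calibration("side");
P=np.array([[.57,-.03,.1],[.57,-.03,.04]]);print(cv2.projectPoints(P,cv2.Rodrigues(np.array(c["R"]))[0],np.array(c["t"]),np.array(c["mtx"]),np.array([c["k1"],0,0,0,0.]))[0][:,0])
E
```

```text
band 17.5 [[333, 306], [338, 309]]
band 700.5 [[291, 220], [301, 244], [328, 236], [331, 217], [305, 224], [296, 215]]
21.025 [ 0.11 -0.33  0.51] [-0.079  0.051  0.01 ] [ 0.54293081 -0.01182057  0.09419235] 0.0 0.08827031986007332
[[330.57366418 216.93240832]
 [327.47904107 238.4939084 ]]
```

Force is zero after release, and the face's edge (331,217)→(328,236) matches the projected vertical (330.6,216.9)→(327.5,238.5): upright. I'll rise and move clear.

>>> carry_out:
  motion: [1,0,0,-0.1,0,1,0,0,-0.25,0,1,0,0,-0.5,0,1,0,0,-0.8,0,1,0,0,-1,0,1,0,0,-1,0]

```text
time_s: 21.78
tcp_pos: [0.5446, -0.012, 0.2474]
tool_rot: [[-0.093, 0.996, 0.006], [0.996, 0.093, 0.001], [0.0, 0.006, -1.0]]
contact_force: [0.2, -0.2, 0.0]
grip_width: 0.088
grasp_force: 0.0
```

>>> carry_out:
  motion: [1,0.25,0,0,0,1,0.5,0,0,0,1,0.75,0,0,0,1,1,0,0,0,1,1,0,0,0]

```text
time_s: 22.4
tcp_pos: [0.5277, 0.1409, 0.2433]
tool_rot: [[-0.099, 0.995, -0.002], [0.995, 0.099, 0.001], [0.001, -0.002, -1.0]]
contact_force: [0.2, -1.4, 0.5]
grip_width: 0.0883
grasp_force: 0.0
```

>>> carry_out:
  motion: [1,0.25,0,0,0,1,0.5,0,0,0,1,0.75,0,0,0,1,1,0,0,0,1,1,0,0,0]

```text
time_s: 23.02
tcp_pos: [0.514, 0.289, 0.2434]
tool_rot: [[-0.097, 0.995, -0.001], [0.995, 0.097, 0.0], [0.0, -0.001, -1.0]]
contact_force: [0.3, -0.3, 0.2]
grip_width: 0.0885
grasp_force: 0.0
```

```bash
python3 - <<'E'
from h import *
for n,zs in (("top",.145),("side",.145)):
    im=bot.read_camera(n);h=cv2.cvtColor(im,cv2.COLOR_RGB2HSV)
    k=((h[...,2]<45)).astype(np.uint8)
    for c in cv2.findContours(k,0,2)[0]:
        a=cv2.contourArea(c);r=cv2.minAreaRect(c)
        if 60<a<400 and min(r[1])>.5*max(r[1]):
            u=r[0];print(n,np.round(u,1),a,"z.145",ray(n,[u],.145).round(3),"z.099",ray(n,[u],.099).round(3))
    if n=="top":
        m=((h[...,1]<60)&(h[...,2]>120)).astype(np.uint8);m[:130]=0;m[250:]=0;m[:,:110]=0;m[:,460:]=0
        for c in cv2.findContours(m,0,2)[0]:
            if cv2.contourArea(c)>200:
                r=cv2.minAreaRect(c);print("white",np.round(r[0],1),np.round(r[1],1),ray(n,[r[0]],.131).round(3))
print(bot.read_state()["time_s"])
E
```

```text
top [404.3 172.2] 82.5 z.145 [[ 0.548 -0.175  0.145]] z.099 [[ 0.56  -0.189  0.099]]
top [126.  167.5] 242.0 z.145 [[0.546 0.273 0.145]] z.099 [[0.558 0.293 0.099]]
top [ 67.6 123.7] 309.0 z.145 [[0.619 0.381 0.145]] z.099 [[0.638 0.41  0.099]]
white [178.5 187.5] [31. 31.] [[0.517 0.188 0.131]]
white [294.6 175.4] [32.9 34.2] [[ 0.542 -0.     0.131]]
white [402.9 173.8] [32.5 30.7] [[ 0.549 -0.177  0.131]]
white [284.5 189.5] [349. 119.] [[0.518 0.015 0.131]]
side [360.5 296.5] 178.5 z.145 [[ 0.541 -0.22   0.145]] z.099 [[ 0.559 -0.195  0.099]]
side [311.5 193. ] 121.5 z.145 [[ 0.539 -0.007  0.145]] z.099 [[0.557 0.037 0.099]]
side [276.5 119. ] 125.0 z.145 [[0.538 0.217 0.145]] z.099 [[0.555 0.281 0.099]]
23.125
```

The tin's top measures (0.542, 0.000) at z 0.131 with a square outline. The small tin is unchanged at (0.560, −0.189), and the jar lid is within about a pixel of where it was.

```bash
python3 -c "
from bench import bot
print(bot.finish_job())"
```

```text
the job is handed in; nothing more can be done
None
```

The tin is standing cap up on the board's centreline, about 190 mm from both the small tin and the jar, neither of which moved measurably; I handed the job in at about 23 s of the 35 s limit, and no verdict was returned.

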